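# Shut the feed gearbox's access cover over its quarter-turn fastener and hold it home

## Task

Shut the access cover of the green wire-feed gearbox: turn the brass quarter-turn wing on the front rim until its slot lines up with the white marks, then pull the red stop knob out to its stop so that the cover swings down over the wing on to its gasket, and let the knob spring back. Then press the cover fully home on the rim with the fingers and finish while still holding it pressed there, so that I can drive its screws. Leave the dies, the spare roll, the spanner, the oil bottle and the bolt where they are.

Things in the scene. Friction and masses are not known exactly. Their poses are not given: they have to be found in the camera images.
- feedbox: green gearbox fixed to the bench, 250 (x) by 360 mm (y), motor at its -y end. Origin on the bench under the middle of the cover; x runs from the fastener side (near the robot) to the hinge side, y along the hinge to the red knob's end, z up. Flat rim and decks 95 mm high; hinge line at x = 85, z = 101 mm; the stop pin's bracket (x = 49 to 77, y = 117 to 123 mm) is 153 mm high
- fastener (a joint): angle of the wing (rad), counter-clockwise from above; 0 when wing and slot lie along the gearbox's y, in line with the white marks and the hole in the cover. Starts 0.9 to 1.5, range -0.6 to 1.75, no stop at 0; stays where left (friction under 0.1 N m). More than about 0.15 off, the cover lands on the wing instead of passing over it
- fastener_top (a point): centre of the top of the brass quarter-turn wing, on its axis, 32 mm above the rim. The wing is a bar 38 mm long, 12 mm thick, 22 mm high, its underside 10 mm above the rim, a dark slot along its top. Axes turn with the wing: x across the thickness, y along the bar, z up
- stop_knob (a joint): travel of the sprung stop pin (m): 0 in, 0.014 out at its stop; 4.5 N at first, 8.7 N at the stop; springs back when let go. The pin holds the cover open; about 0.010 out the cover is free, and the pin need only stay out until the cover has swung clear (about a second)
- knob_centre (a point): centre of the red pull knob, a cylinder 26 mm in diameter, 24 mm long, its axis level along the gearbox's y; pull it along +y. It lies 135 mm above the bench beside the cover's hinge end, free on both sides (x) and below
- cover (a joint): opening angle of the cover (rad): 0 home on the rim, 1.2 at the start, held by the stop pin, its edge 283 mm above the bench: go round it. Freed, it swings down by its weight on a damped hinge in about 1.5 s and rests on the springy gasket at about 0.035, its front edge 7 mm proud. Some 7 N near the front edge brings it home; it springs up when let go
- cover_slot (a point): centre of the oblong hole in the cover (48 mm along y by 22 mm, edged white), on its upper face, 172 mm from the hinge. Axes of the cover: y along the hinge, x to the hinge, z out of the upper face. The cover is 4 mm thick, 200 mm along the hinge, 195 mm from hinge to front edge. With the cover down the wing stands 26 mm above it
- cover_pad (a point): a clear flat spot on the cover's upper face, good for pressing: 160 mm from the hinge, 62 mm from the cover's middle line towards the red knob's end. Axes as the cover's. With the cover home it lies 101 mm above the bench
- die_a: stepped steel heading die standing upright: lower part 42 mm across and 36 mm high, upper part 32 mm across, 64 mm high in all; origin at the centre of its underside; bystander
- die_b: a second die like die_a; bystander
- die_c: larger steel die, 52 mm across, 60 mm high, standing upright; origin at the centre of its underside; bystander
- spare_roll: grooved steel feed roll, 52 mm across and 20 mm high, lying flat on the gearbox's deck beside the cover, on the motor side; origin at the centre of its underside; bystander
- spanner: steel spanner 180 mm long lying on the bench between gearbox and robot; bystander
- oil_bottle: yellow oil bottle with a red cap, 60 mm across, 160 mm high, upright; origin at the centre of its underside; bystander
- bolt: steel bolt standing on its head, 27 mm across the head, 60 mm high; origin at the centre of its underside; bystander

How it is judged (in metres and radians):
On the way, in this order (a step that is already met when the one before it is completed fails the run):
1. the wing is turned in line with the white marks while the cover still stands open (value of joint fastener between -0.15 and 0.15 rad and value of joint cover above 1 rad), for 0.2 s.
2. the stop knob is pulled out to its stop (value of joint stop_knob above 0.012 m), for 0.1 s.
3. the cover has come down over the wing and the knob has sprung back (value of joint fastener between -0.15 and 0.15 rad and value of joint cover below 0.1 rad and value of joint stop_knob below 0.004 m), for 0.1 s.
At the end, for the whole second after the job is handed in: The cover is held home (less than 0.012 rad open, about 2 mm at the front edge) by the fingers pressing on it with more than 3 N, the wing stands through it within 0.15 rad of the marks and the stop knob is back in (under 4 mm) (value of joint cover below 0.012 rad and value of joint fastener between -0.15 and 0.15 rad and value of joint stop_knob below 0.004 m and contact force between the fingers and feedbox above 3 N); the arm keeps its last pose, push and grip.
It fails at once if a die, the spare roll, the spanner, the oil bottle or the bolt is moved by more than 25 mm (distance of any of die_a, die_b, die_c, spare_roll, spanner, oil_bottle, bolt from where it was at the start of the episode above 0.025 m).
It also fails if it takes over 64 s, if anything falls off the work surface, if the arm or the gripper's body presses on something with over 40 N, if the wrist force passes 120 N, or if a joint passes its speed limit or range.

## Robot

A 6-joint arm with a two-finger parallel gripper is mounted at the origin on the work surface. World frame = base frame: x ahead of the robot, y to its left, z up, the work surface at z = 0. Lengths are in m, angles in degrees, forces in N, time in s.
With the tool pointing down it reaches from about 0.275 to 0.725 m from the base axis. Payload 5.6 kg.
Tool frame: the origin (TCP) lies on the centre line of the jaws, within the pads' length; the fingertips stand 17 mm ahead of it and the grasp point (between the pads) lies 2 mm behind it; z points along the fingers, y is the line along which they close (so a half turn about z gives the same grasp; the last joint's range is limited). The gripper opens to 85 mm and grips with 20 to 120 N. Pads are 22 mm wide; open, the fingers measure 114 mm over their backs; the gripper's body (76 mm by 85 mm) begins 54 mm behind the grasp point. The pads swing forward as they close: fully open they stand 13 mm farther back than shut.
Start: joints at [86.837, 14.616, 6.199, 0, -81.583, -16.306], TCP at [0.183, 0.519, 0.248] pointing down, gripper open.
Joint ranges: [-168.99, 168.99], [-69.2, 112.95], [-62.41, 85.93], [-164.36, 98.24], [-168.68, -3.75], [-174.98, 174.98]. Speed limits (degrees/s): [147.25, 147.25, 180, 180, 180, 180].

## Interface

Orientations are given as a 3x3 rotation matrix whose columns are the frame's x, y, z axes.
In Python, from station import * gives the robot as it stands.
- The arm moves only by the tool play_rows, never from a script. Its argument "moves" is a list that holds one entry, the list of rows, each a list of 7 numbers: the gripper's target within -1 to 1 (fully open at 1, half-way at 0, shut at -1), then the shift along the tool's x, y, z scaled (see below), then the turn, a rotation vector about the tool's x, y, z scaled (see below). In form: [[[hand, dx, dy, dz, wx, wy, wz], ...]]. A call has 1 to 12 rows; each row is the pose to reach, as a shift and turn from the pose commanded when the call began, along the tool's axes at that moment; what a row does not reach only later rows make up. The controller multiplies each number of a shift by 500 mm and each number of a turn by 120 degrees. A row lasts 1/12 s, in which the tool goes at most 41.7 mm and 7.16 degrees, less where a joint would pass 70% of its speed; a pose out of reach is approached as far as the arm can. A call with a number of a shift or a turn outside -1 to 1 is refused whole. A call with a gripper value outside its range is refused whole. The fingers move at their own pace and stop on an object; "newtons" is the grip in N (left out, the last holds). Time passes only in rows, so rows that repeat a pose let the fingers close. It gives the time, the measured TCP pose, the force, the opening and the grip force at its end, in the units of the state.
- get_obs(): the state, without advancing time (a new reading comes with each control period).
- get_image(name): name is "side" or "top"; returns a dict with "img" (400x640x3 uint8, red, green, blue), "mtx" (3x3 intrinsics, pixels), "rvec" (rotation vector, rad) and "tvec" (3), from world to camera coordinates, as OpenCV has them. Camera axes: x right, y down, z forward; pixel columns grow to the right and rows downward; lengths in m; the calibration is good to about 2 mm. A picture is of the moment at which its call begins. There is no depth.
- job_done(): hands the job in; it is judged then, once.
The state is a dict: "time_s": time; "qpos": joint angles; "dq": joint speeds; "joint_efforts": joint torques, N m; "tool_pos": TCP position; "ee_rot": TCP orientation; "ft_force": force on the tool from outside, world axes, zero at the start; "moment": the same for the moment, N m; "gripper_width": finger opening in m; "grip_force": force on a finger pad.
Only numpy, scipy, OpenCV 4.12 (cv2) and the standard library are available. Lean on these libraries where they do the work, as an engineer would, in place of code of your own. Each camera call takes 0.05 s, during which the arm holds its last target. There are 200 camera calls.

## Working session

There is one attempt and no reset: what is moved stays moved. The work goes in short steps, Python scripts to look and compute and a tool call to move; the robot and the scene stay as the last step left them, time stands still between calls to the robot, and variables do not carry over. Pictures are saved under pics/ and viewed, at most 10 in all, crops included, and the job is handed in when it is done.

Besides the shell and the picture viewer there is one more tool, called after "Emit:" as a command line: name --argument value ..., lists and objects as JSON in quotes. play_rows: Moves the arm, as the interface text tells. Shifts and turns lie within -1 to 1; 1 stands for 500 mm of shift or 120 degrees of turn. Its arguments: {"type":"object","properties":{"moves":{"type":"array"},"newtons":{"type":"number"}},"required":["moves"]}

```bash
mkdir -p pics; ls; python3 - <<'E'
from station import *
import cv2
for n in("side","top"):
    d=get_image(n); cv2.imwrite(f"pics/{n}0.png",d["img"][:,:,::-1]); print(n,d["mtx"],d["rvec"],d["tvec"])
print(get_obs())
E
```

```text
pics
side [[429.23143447   0.         320.29109728]
 [  0.         429.23143447 202.67857729]
 [  0.           0.           1.        ]] [ 0.26076544 -2.56871889  1.55790514] [0.51523164 0.10565869 0.94486871]
top [[498.60811189   0.         315.22240323]
 [  0.         498.60811189 203.92553318]
 [  0.           0.           1.        ]] [ 2.15197287 -2.12522483  0.20576553] [0.0693845  0.49827888 1.36095898]
{'time_s': 0.1, 'qpos': array([ 8.68379354e+01,  1.46495876e+01,  6.13843870e+00, -2.40281781e-02,
       -8.15833455e+01, -1.63056043e+01]), 'dq': array([-0.01640456, -0.15754144,  0.17604953,  0.10704557, -0.06077196,
       -0.04453821]), 'joint_efforts': array([-2.82964167e-03, -3.87609994e+01,  2.38471323e+01,  5.37789702e+00,
       -3.86944143e-03,  3.22763299e-06]), 'tool_pos': array([0.18311886, 0.51818387, 0.2474897 ]), 'ee_rot': array([[ 9.42809146e-01, -3.33332656e-01, -5.05194409e-04],
       [-3.33333033e-01, -9.42807749e-01, -1.62382964e-03],
       [ 6.49742433e-05,  1.69935942e-03, -9.99998554e-01]]), 'ft_force': array([ 0.53104387,  0.60415691, -0.20175718]), 'moment': array([-0.04697345,  0.04764118,  0.02649999]), 'grip_force': 0.0, 'gripper_width': 0.08558221110959333}
```

View pics/side0.png

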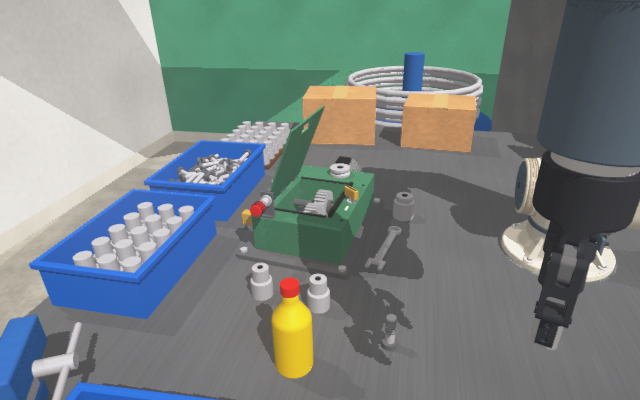

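View pics/top0.png

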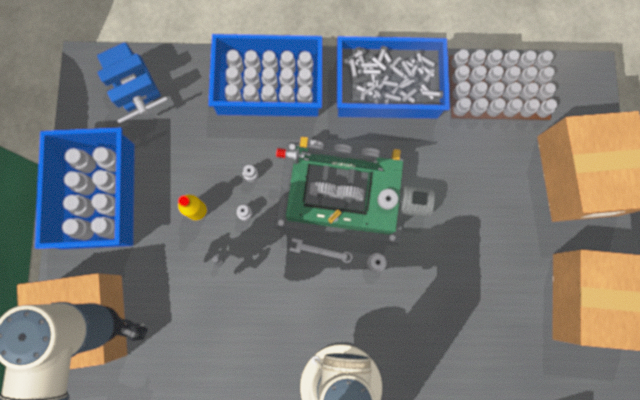

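The side view shows the gearbox with its cover open: knob near (258,208), wing near (351,193). In the top view the knob is near (282,153), the wing near (335,215) and the roll near (388,198). I'll zoom in on both.

```bash
python3 - <<'E'
import cv2
t=cv2.imread("pics/top0.png")[130:250,260:420]; cv2.imwrite("pics/tc.png",cv2.resize(t,None,fx=5,fy=5,interpolation=2))
s=cv2.imread("pics/side0.png")[100:260,230:390]; cv2.imwrite("pics/sc.png",cv2.resize(s,(600,600),interpolation=2))
E
```

```text
(no output)
```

View pics/tc.png

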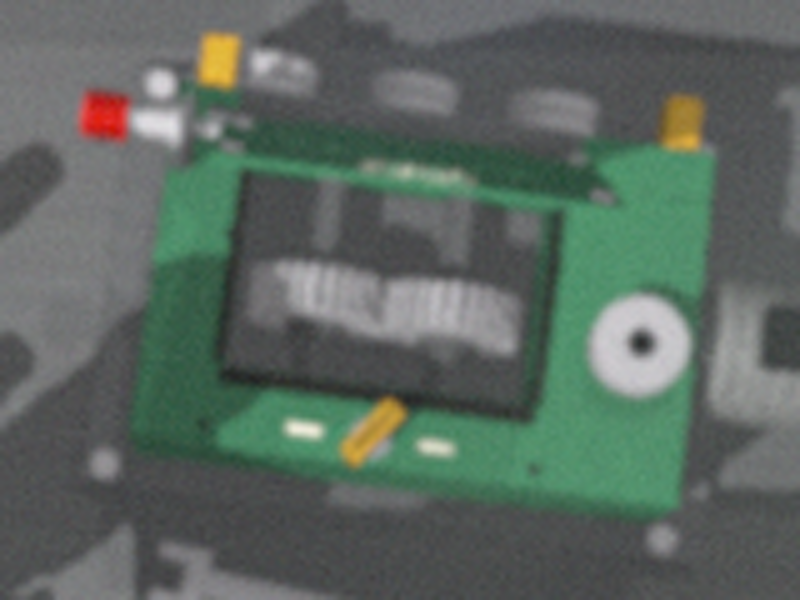

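View pics/sc.png

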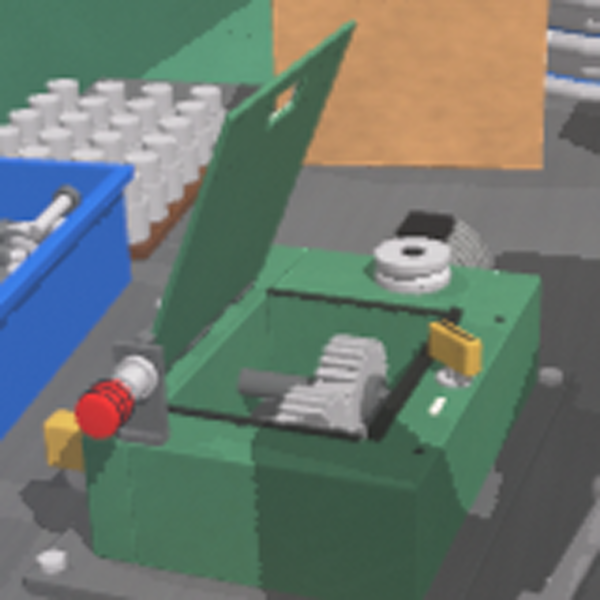

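```bash
cat > h.py <<'E'
import numpy as np,cv2,sys
_K={"side":([[429.23143447,0,320.29109728],[0,429.23143447,202.67857729],[0,0,1]],[0.26076544,-2.56871889,1.55790514],[0.51523164,0.10565869,0.94486871]),
"top":([[498.60811189,0,315.22240323],[0,498.60811189,203.92553318],[0,0,1]],[2.15197287,-2.12522483,0.20576553],[0.0693845,0.49827888,1.36095898])}
def pz(n,u,v,z):
    K,r,t=[np.array(a) for a in _K[n]];R=cv2.Rodrigues(r)[0];d=R.T@np.linalg.solve(K,[u,v,1]);c=-R.T@t
    return c+d*(z-c[2])/d[2]
def proj(n,p):
    K,r,t=[np.array(a) for a in _K[n]];return cv2.projectPoints(np.array(p,float).reshape(-1,1,3),r,t,K,None)[0][:,0]
def T(u,v,z): return pz("top",260+u/5,130+v/5,z)
def S(u,v,z): return pz("side",230+u/3.75,100+v/3.75,z)
E
python3 - <<'E'
from h import *
np.set_printoptions(precision=4,suppress=True)
a,b=T(303,430,.095),T(436,447,.095);print("marks",a,b,(a+b)/2,np.degrees(np.arctan2(*(a-b)[[1,0]])))
for n,p in dict(fr=(678,505),fl=(135,440),rr=(715,150)).items(): print(n,T(*p,.095))
print("wing top",T(373,432,.127),"ends",T(350,458,.127),T(398,406,.127))
print("wing side",S(457,335,.127), S(432,323,.127),S(480,350,.127))
print("knob top",T(105,116,.142),"side",S(100,408,.135),S(133,378,.135))
print("roll",T(641,345,.115), "dies",[pz("top",*q) for q in [(249,171,.064),(243,210,.064),(376,260,.06)]])
E
```

```text
marks [0.4553 0.0616 0.095 ] [ 0.447  -0.0102  0.095 ] [0.4512 0.0257 0.095 ] 83.42116347544349
fr [ 0.4173 -0.1407  0.095 ]
fl [0.4486 0.1521 0.095 ]
rr [ 0.6147 -0.1645  0.095 ]
wing top [0.4499 0.0256 0.127 ] ends [0.4359 0.0377 0.127 ] [0.464  0.0125 0.127 ]
wing side [0.4469 0.0312 0.127 ] [0.464  0.0174 0.127 ] [0.4309 0.0487 0.127 ]
knob top [0.6155 0.1697 0.142 ] side [0.618  0.1697 0.135 ] [0.612 0.133 0.135]
roll [ 0.5008 -0.1186  0.115 ] dies [array([0.5845, 0.2622, 0.064 ]), array([0.4738, 0.275 , 0.064 ]), array([ 0.3411, -0.0919,  0.06  ])]
```

Emit:
play_rows --moves '[[[0,0.03,0.027,0,0,0,0.005],[0,0.08,0.072,0,0,0,0.02],[0,0.14,0.127,0,0,0,0.04],[0,0.2,0.18,0,0,0,0.06],[0,0.26,0.235,0,0,0,0.08],[0,0.32,0.29,0,0,0,0.1],[0,0.38,0.343,0,0,0,0.12],[0,0.44,0.4,0,0,0,0.14],[0,0.5,0.452,0,0,0,0.16],[0,0.56,0.506,0,0,0,0.1875],[0,0.62,0.56,0,0,0,0.1875],[0,0.66,0.596,0,0,0,0.1875]]]'

```text
time_s: 1.1
tool_pos: [0.3956, 0.1248, 0.2482]
ee_rot: [[0.743, -0.67, -0.0], [-0.67, -0.743, -0.0], [0.0, 0.0, -1.0]]
ft_force: [-0.0, 0.9, 0.0]
gripper_width: 0.0429
grip_force: 0.0
```

```bash
cat >> h.py <<'E'
def to(p,z=(0,0,-1),y=None,pos=None):
    """print scaled shift and turn from now to tool at p, axis z, closing line y (unit-ish)"""
    from station import get_obs
    o=get_obs();R=np.array(o["ee_rot"]);z=np.array(z,float);z/=np.linalg.norm(z)
    y=R[:,1] if y is None else np.array(y,float);y=y-z*(y@z);y/=np.linalg.norm(y)
    G=np.c_[np.cross(y,z),y,z]
    d=R.T@(np.array(p)-o["tool_pos"])/.5; w=np.degrees(cv2.Rodrigues(R.T@G)[0].ravel())/120
    print("t",round(o["time_s"],2),"pos",o["tool_pos"].round(4),"q",o["qpos"].round(1),"F",o["ft_force"].round(1),"w",round(o["gripper_width"],4))
    print("shift",d.round(4),"turn",w.round(4))
def yaw(a): a=np.radians(a);return (np.cos(a),np.sin(a),0)
E
python3 -c "
from h import *
to((.450,.0262,.18),y=yaw(-132))"
```

```text
t 1.1 pos [0.3956 0.1248 0.2482] q [ 39.4  -0.9 -11.8   0.  -79.2   8.6] F [-0.   0.9  0. ] w 0.0429
shift [0.2129 0.0734 0.1364] turn [ 0.0002 -0.0001 -0.0004]
```

Emit:
play_rows --moves '[[[0,0.07,0.024,0.04,0,0,0],[0,0.14,0.049,0.08,0,0,0],[0,0.2129,0.0734,0.13,0,0,0],[0,0.2129,0.0734,0.17,0,0,0],[0,0.2129,0.0734,0.21,0,0,0],[0,0.2129,0.0734,0.235,0,0,0],[0,0.2129,0.0734,0.25,0,0,0],[0,0.2129,0.0734,0.252,0,0,0],[0,0.2129,0.0734,0.252,0,0,0]]]'

```text
time_s: 1.85
tool_pos: [0.4497, 0.0292, 0.1224]
ee_rot: [[0.744, -0.668, -0.0], [-0.668, -0.744, -0.0], [0.0, 0.0, -1.0]]
ft_force: [0.1, -0.9, 0.1]
gripper_width: 0.0428
grip_force: 0.0
```

```bash
python3 -c "
from h import *
from station import *
to((.450,.0262,.122),y=yaw(-132))
s=get_image('side')['img'][120:240,280:440,::-1];cv2.imwrite('pics/w1.png',cv2.resize(s,None,fx=5,fy=5,interpolation=2))"
```

```text
t 1.85 pos [0.4497 0.0292 0.1224] q [ 23.8   8.2 -21.1   0.  -60.7  24.3] F [ 0.1 -0.9  0.1] w 0.0428
shift [0.0045 0.0041 0.0008] turn [ 0.0002 -0.      0.0005]
```

View pics/w1.png

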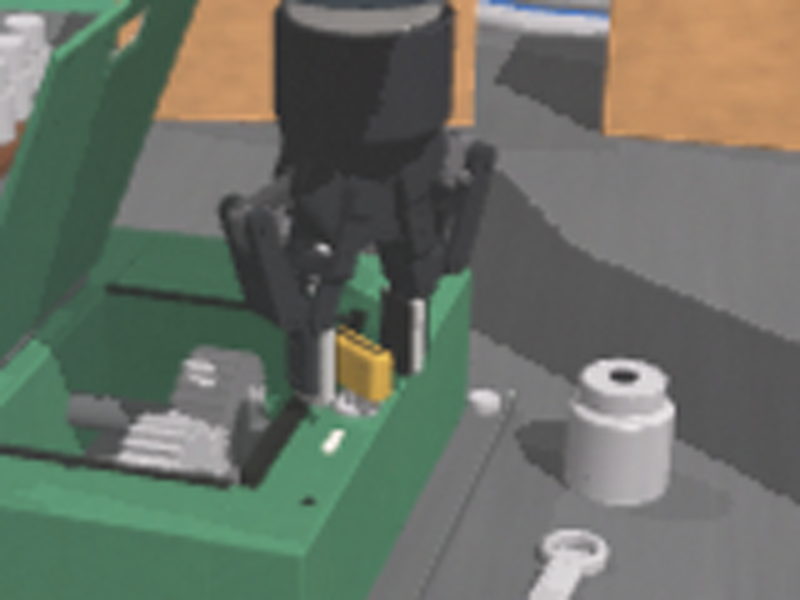

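The wing, at about (365,365) in the crop, stands between the pads. I'll close lightly.

Emit:
play_rows --moves '[[[-0.3,0.0045,0.0041,0,0,0,0],[-0.6,0.0045,0.0041,0,0,0,0],[-0.8,0.0045,0.0041,0,0,0,0],[-0.8,0.0045,0.0041,0,0,0,0],[-0.8,0.0045,0.0041,0,0,0,0],[-0.8,0.0045,0.0041,0,0,0,0],[-0.8,0.0045,0.0041,0,0,0,0]]]' --newtons 20

```text
time_s: 2.48
tool_pos: [0.4506, 0.0264, 0.1232]
ee_rot: [[0.744, -0.668, 0.002], [-0.668, -0.744, 0.0], [0.001, -0.002, -1.0]]
ft_force: [-1.1, 2.0, 5.7]
gripper_width: 0.0109
grip_force: 26.3
```

```bash
python3 -c "
from h import *
to((.450,.0262,.122),y=yaw(-186.3))"
```

```text
t 2.48 pos [0.4506 0.0264 0.1232] q [ 23.4   8.1 -21.1   0.  -60.7  24.7] F [-1.1  2.   5.7] w 0.0109
shift [-0.0007  0.0011  0.0023] turn [-9.000e-04 -1.000e-04  4.529e-01]
```

Emit:
play_rows --moves '[[[-0.8,0,0.001,-0.005,0,0,0.02],[-0.8,0,0.001,-0.005,0,0,0.06],[-0.8,0,0.001,-0.005,0,0,0.11],[-0.8,0,0.001,-0.005,0,0,0.16],[-0.8,0,0.001,-0.005,0,0,0.21],[-0.8,0,0.001,-0.005,0,0,0.26],[-0.8,0,0.001,-0.005,0,0,0.31],[-0.8,0,0.001,-0.005,0,0,0.36],[-0.8,0,0.001,-0.005,0,0,0.4],[-0.8,0,0.001,-0.005,0,0,0.44],[-0.8,0,0.001,-0.005,0,0,0.453],[-0.8,0,0.001,-0.005,0,0,0.453]]]'

```text
time_s: 3.48
tool_pos: [0.4509, 0.0268, 0.1235]
ee_rot: [[-0.112, -0.994, 0.002], [-0.994, 0.112, 0.002], [-0.002, -0.002, -1.0]]
ft_force: [9.8, 2.3, -13.5]
gripper_width: 0.0116
grip_force: 23.1
```

```bash
python3 -c "
from h import *
to((.450,.0262,.2),y=yaw(-186.3))"
```

```text
t 3.48 pos [0.4509 0.0268 0.1235] q [ 23.3   8.1 -21.   -0.1 -60.8 -29.7] F [  9.8   2.3 -13.5] w 0.0116
shift [ 0.0011  0.0014 -0.153 ] turn [-0.0008  0.001  -0.0012]
```

Emit:
play_rows --moves '[[[-0.4,0,0,0,0,0,0],[0,0,0,0,0,0,0],[0,0,0,0,0,0,0],[0,0,0,-0.03,0,0,0],[0,0,0,-0.08,0,0,0],[0,0,0,-0.15,0,0,0],[0,-0.08,0,-0.22,0,0,0],[0,-0.16,0.05,-0.25,0,0,0],[0,-0.24,0.1,-0.25,0,0,0],[0,-0.3,0.12,-0.25,0,0,0],[0,-0.3,0.12,-0.25,0,0,0]]]'

```text
time_s: 4.4
tool_pos: [0.4051, 0.1851, 0.2507]
ee_rot: [[-0.107, -0.994, 0.001], [-0.994, 0.107, 0.002], [-0.002, -0.001, -1.0]]
ft_force: [0.5, -0.2, -0.7]
gripper_width: 0.0425
grip_force: 0.0
```

```bash
python3 -c "
from h import *
from station import *
to((.450,.0262,.2))
t=get_image('top')['img'][:,:,::-1];cv2.imwrite('pics/t2f.png',t);s=get_image('side')['img'][:,:,::-1];cv2.imwrite('pics/s2f.png',s)
a=cv2.resize(t[190:240,300:370],None,fx=8,fy=8,interpolation=2);b=cv2.resize(s[165:215,300:390],(560,311),interpolation=2)
c=cv2.resize(np.vstack([a,b[:,:560]])[:590],None,fx=.83,fy=.83);cv2.imwrite('pics/w2.png',c);print(c.shape)"
```

```text
t 4.4 pos [0.4051 0.1851 0.2507] q [ 44.8   2.5  -7.9  -0.1 -79.4 -50.9] F [ 0.5 -0.2 -0.7] w 0.0425
shift [ 0.3066 -0.1232  0.1007] turn [-0.0004  0.0011  0.    ]
(490, 465, 3)
```

View pics/w2.png

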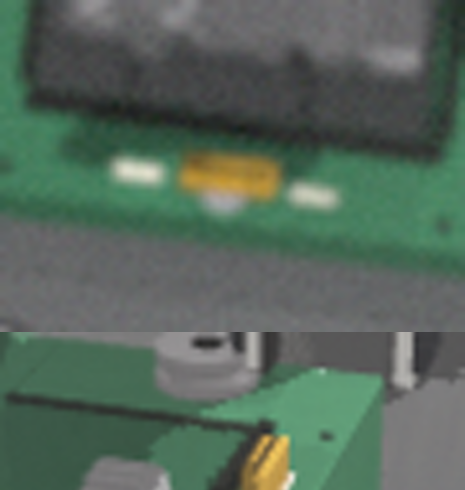

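The wing, at about (230,175) in the crop, lies in line with the marks at (138,171) and (314,195). I'll check the angle numerically while planning the knob move.

```bash
python3 -c "
from h import *
t=cv2.imread('pics/t2f.png')
def pca(m,z):
    v,u=np.nonzero(m);P=np.array([pz('top',a+320-0,b+195,z)[:2] for a,b in zip(u,v)]);c=P.mean(0);w,V=np.linalg.eigh(np.cov((P-c).T));return c,np.degrees(np.arctan2(V[1,1],V[0,1]))%180
r=t[195:225,320:350].astype(int);h=cv2.cvtColor(r.astype(np.uint8),cv2.COLOR_BGR2HSV)
print(pca((h[...,0]>12)&(h[...,0]<30)&(h[...,1]>130)&(h[...,2]>90),.127))
# knob
for n,i in(('top',t),('side',cv2.imread('pics/side0.png'))):
    h=cv2.cvtColor(i,cv2.COLOR_BGR2HSV);m=(((h[...,0]<6)|(h[...,0]>174))&(h[...,1]>150)&(h[...,2]>70)).astype(np.uint8)
    k=cv2.connectedComponentsWithStats(m);print(n,[(c.round(1).tolist(),s.tolist()) for c,s in zip(k[3],k[2]) if 20<s[4]<2000])
"
```

```text
(array([0.45136779, 0.02558691]), np.float64(86.84173929475924))
top [([280.5, 152.8], [276, 149, 9, 9, 67]), ([183.1, 200.1], [178, 195, 11, 10, 74])]
side [([256.8, 208.9], [250, 202, 15, 15, 149]), ([289.4, 287.2], [280, 277, 20, 21, 332])]
```

```bash
python3 -c "
from h import *
np.set_printoptions(precision=3,suppress=True)
z=[.25,.3,.35,.4,.45,.5,.55,.6]
p=[(.183,.519,a) for a in z]
print(np.c_[z,proj('side',p),proj('top',p)])
def tri(a,b):
    A=pz('top',*a,0);B=pz('top',*a,.3);C=pz('side',*b,0);D=pz('side',*b,.3)
    u=B-A;v=D-C;s=np.linalg.lstsq(np.c_[u,-v],C-A,rcond=None)[0];return (A+u*s[0]+C+v*s[1])/2,np.linalg.norm(A+u*s[0]-C-v*s[1])
print('knob',tri((280.5,152.8),(256.8,208.9)),'top@.14',pz('top',280.5,152.8,.14),'side@.135',pz('side',256.8,208.9,.135))
print('yellow',T(220,60,.06),T(220,60,.1))
"
```

```text
[[   0.25   549.191  310.038  121.183  321.195]
 [   0.3    561.6    267.89   112.841  322.54 ]
 [   0.35   575.552  220.501  103.709  324.013]
 [   0.4    591.353  166.83    93.669  325.632]
 [   0.45   609.398  105.538   82.577  327.42 ]
 [   0.5    630.2     34.879   70.261  329.406]
 [   0.55   654.445  -47.473   56.504  331.624]
 [   0.6    683.064 -144.682   41.039  334.118]]
knob (array([0.618, 0.171, 0.136]), np.float64(0.001177651774540888)) top@.14 [0.617 0.171 0.14 ] side@.135 [0.618 0.17  0.135]
yellow [0.672 0.11  0.06 ] [0.66  0.109 0.1  ]
```

View pics/t2f.png

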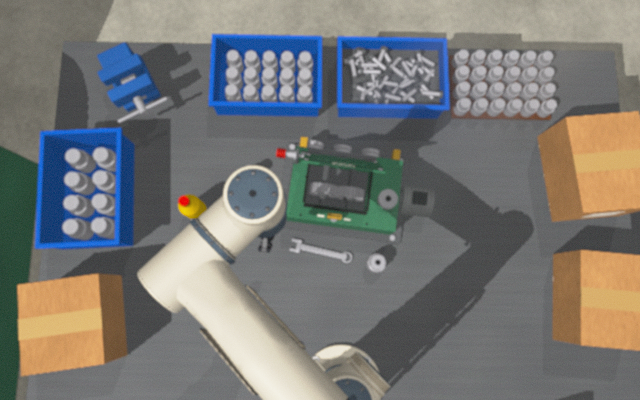

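The wing is aligned and the arm's wrist sits on the +y side, clear of the cover. Next I'll move above the knob.

```bash
python3 -c "
from h import *
to((.6185,.1745,.25),y=yaw(173.8))"
```

```text
t 4.5 pos [0.4057 0.1833 0.25  ] q [ 44.6   2.6  -7.9  -0.  -79.5 -50.7] F [ 0.7  0.2 -0.5] w 0.043
shift [-2.78e-02 -4.25e-01  1.00e-04] turn [-0.      0.0002  0.0008]
```

Emit:
play_rows --moves '[[[0,-0.03,-0.03,0,0,0,0],[0,-0.05,-0.08,0,0,0,0],[0,-0.06,-0.14,0,0,0,0],[0,-0.06,-0.2,0,0,0,0],[0,-0.06,-0.26,0,0,0,0],[0,-0.06,-0.32,0,0,0,0],[0,-0.05,-0.37,0,0,0,0],[0,-0.04,-0.4,0,0,0,0],[0,-0.03,-0.425,0,0,0,0],[0,-0.028,-0.425,0,0,0,0],[0,-0.028,-0.425,0,0,0,0]]]'

```text
time_s: 5.42
tool_pos: [0.6196, 0.1703, 0.249]
ee_rot: [[-0.112, -0.994, -0.001], [-0.994, 0.112, -0.001], [0.001, 0.001, -1.0]]
ft_force: [-0.2, 1.0, 0.2]
gripper_width: 0.0427
grip_force: 0.0
```

```bash
python3 -c "
from h import *
to((.6185,.1745,.136),y=yaw(173.8))"
```

```text
t 5.42 pos [0.6196 0.1703 0.249 ] q [ 29.3  25.5  22.1   0.  -86.7 -35.7] F [-0.2  1.   0.2] w 0.0427
shift [-0.0083  0.0029  0.226 ] turn [ 0.0006 -0.0005 -0.0021]
```

Emit:
play_rows --moves '[[[0,-0.003,0.002,0.03,0,0,0],[0,-0.003,0.002,0.08,0,0,0],[0,-0.003,0.002,0.13,0,0,0],[0,-0.003,0.002,0.18,0,0,0],[0,-0.003,0.002,0.21,0,0,0],[0,-0.003,0.002,0.226,0,0,0],[0,-0.003,0.002,0.226,0,0,0],[0,-0.003,0.002,0.226,0,0,0],[0,-0.003,0.002,0.226,0,0,0]]]'

```text
time_s: 6.17
tool_pos: [0.6192, 0.1738, 0.1387]
ee_rot: [[-0.11, -0.994, 0.003], [-0.994, 0.11, 0.001], [-0.001, -0.003, -1.0]]
ft_force: [0.6, 0.5, 0.4]
gripper_width: 0.0427
grip_force: 0.0
```

```bash
python3 -c "
from h import *
from station import *
to((.6185,.1745,.136),y=yaw(173.8))
s=get_image('side')['img'][120:240,200:360,::-1];cv2.imwrite('pics/k1.png',cv2.resize(s,None,fx=5,fy=5,interpolation=2))"
```

```text
t 6.17 pos [0.6192 0.1738 0.1387] q [ 29.6  27.8   9.5   0.  -71.6 -35.9] F [0.6 0.5 0.4] w 0.0427
shift [-0.0013  0.0016  0.0053] turn [-0.0013  0.0006 -0.0009]
```

View pics/k1.png

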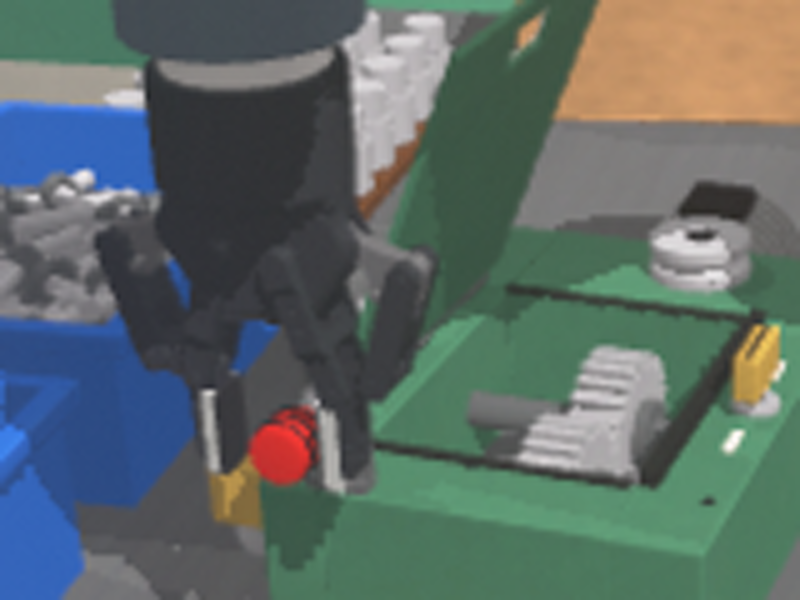

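The red knob, at (285,450) in the crop, lies between the pads. I'll close on it.

Emit:
play_rows --moves '[[[-0.5,0,0.001,0.003,0,0,0],[-0.7,0,0.001,0.003,0,0,0],[-0.7,0,0.001,0.003,0,0,0],[-0.7,0,0.001,0.003,0,0,0],[-0.7,0,0.001,0.003,0,0,0],[-0.7,0,0.001,0.003,0,0,0]]]' --newtons 50

```text
time_s: 6.72
tool_pos: [0.6183, 0.1738, 0.1364]
ee_rot: [[-0.11, -0.994, 0.001], [-0.994, 0.11, 0.001], [-0.001, -0.001, -1.0]]
ft_force: [-1.9, 1.2, 6.4]
gripper_width: 0.0248
grip_force: 49.0
```

Emit:
play_rows --moves '[[[-0.7,-0.006,0,0,0,0,0],[-0.7,-0.013,0,0,0,0,0],[-0.7,-0.02,0,0,0,0,0],[-0.7,-0.026,0,0,0,0,0],[-0.7,-0.03,0,0,0,0,0],[-0.7,-0.031,0,0,0,0,0],[-0.7,-0.031,0,0,0,0,0],[-0.7,-0.031,0,0,0,0,0]]]'

```text
time_s: 7.38
tool_pos: [0.6198, 0.1861, 0.1364]
ee_rot: [[-0.111, -0.994, -0.0], [-0.994, 0.111, -0.005], [0.005, -0.0, -1.0]]
ft_force: [-2.0, -8.8, 6.1]
gripper_width: 0.0248
grip_force: 48.9
```

Emit:
play_rows --moves '[[[-0.7,-0.004,0,0,0,0,0],[-0.7,-0.008,0,0,0,0,0],[-0.7,-0.008,0,0,0,0,0],[-0.7,-0.008,0,0,0,0,0],[-0.7,-0.008,0,0,0,0,0],[-0.7,-0.008,0,0,0,0,0],[-0.7,-0.008,0,0,0,0,0],[-0.7,-0.008,0,0,0,0,0],[-0.7,-0.008,0,0,0,0,0],[-0.7,-0.008,0,0,0,0,0],[-0.7,-0.008,0,0,0,0,0]]]'

```text
time_s: 8.3
tool_pos: [0.62, 0.188, 0.1364]
ee_rot: [[-0.111, -0.994, -0.001], [-0.994, 0.112, -0.008], [0.008, 0.0, -1.0]]
ft_force: [-1.6, -13.0, 6.5]
gripper_width: 0.0246
grip_force: 48.9
```

```bash
python3 -c "
from h import *
from station import *
to((.6185,.1745,.136),y=yaw(173.8))
s=get_image('side')['img'][90:240,200:400,::-1];cv2.imwrite('pics/k2.png',cv2.resize(s,None,fx=4,fy=4,interpolation=2))"
```

```text
t 8.3 pos [0.62   0.188  0.1364] q [ 30.8  28.6  10.5   0.4 -72.2 -37.4] F [ -1.6 -13.    6.5] w 0.0246
shift [0.0271 0.0001 0.0009] turn [ 0.0002 -0.0039 -0.0017]
```

View pics/k2.png

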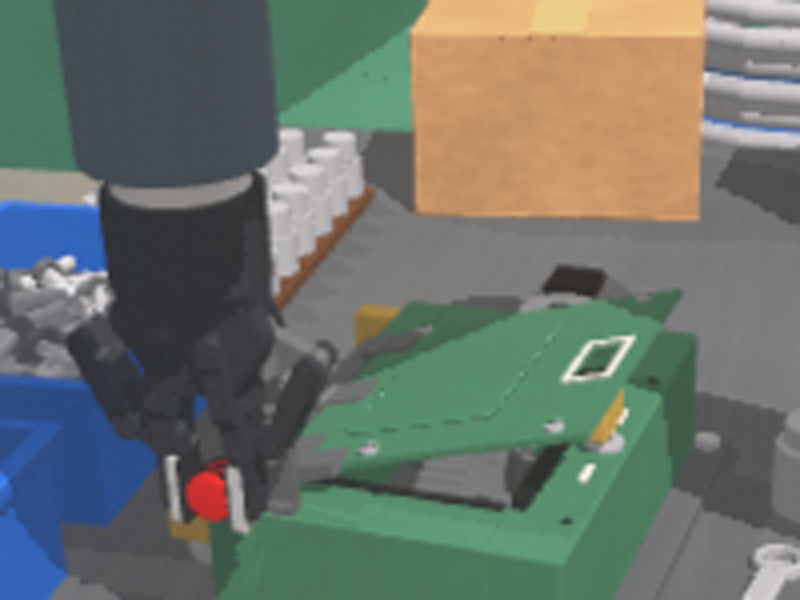

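The knob is at its stop (13 N) and the cover is part-way down over the wing. I'll let it land, ease the knob back, open and rise.

Emit:
play_rows --moves '[[[-0.7,0,0,0,0,0,0],[-0.7,0,0,0,0,0,0],[-0.7,0,0,0,0,0,0],[-0.7,0,0,0,0,0,0],[-0.7,0,0,0,0,0,0],[-0.7,0,0,0,0,0,0],[-0.7,0,0,0,0,0,0],[-0.7,0,0,0,0,0,0],[-0.7,0.012,0,0,0,0,0],[-0.7,0.025,0,0,0,0,0],[-0.7,0.035,0,0,0,0,0],[-0.7,0.035,0,0,0,0,0]]]'

```text
time_s: 9.35
tool_pos: [0.6184, 0.1739, 0.1364]
ee_rot: [[-0.111, -0.994, 0.001], [-0.994, 0.111, -0.001], [0.001, -0.001, -1.0]]
ft_force: [-1.5, -2.6, 5.2]
gripper_width: 0.0244
grip_force: 49.0
```

Emit:
play_rows --moves '[[[-0.3,0,0,0,0,0,0],[0,0,0,0,0,0,0],[0,0,0,0,0,0,0],[0,0,0,-0.02,0,0,0],[0,0,0,-0.06,0,0,0],[-0.2,0,0,-0.11,0,0,0],[-0.5,0,0,-0.15,0,0,0],[-0.8,0,0,-0.17,0,0,0],[-1,0,0,-0.17,0,0,0],[-1,0,0,-0.17,0,0,0]]]'

```text
time_s: 10.18
tool_pos: [0.6181, 0.1759, 0.2201]
ee_rot: [[-0.11, -0.994, -0.0], [-0.994, 0.11, 0.001], [-0.001, 0.0, -1.0]]
ft_force: [-0.1, 0.3, -1.1]
gripper_width: 0.0001
grip_force: 0.0
```

```bash
python3 -c "
from h import *
from station import *
a=np.radians(-6.2);ex=np.array([np.cos(a),np.sin(a)]);ey=np.array([-ex[1],ex[0]])
w=np.array([.4508,.0258]);o=w+.087*ex;p=o-.075*ex+.062*ey;print('pad',p)
to((*p,.16),y=yaw(173.8))
t=get_image('top')['img'][:,:,::-1];s=get_image('side')['img'][:,:,::-1]
A=cv2.resize(t[130:250,260:420],None,fx=3.5,fy=3.5,interpolation=2)
B=cv2.resize(s[110:250,220:400],(560,436),interpolation=2)
c=cv2.resize(np.vstack([A[140:],B]),None,fx=.8,fy=.8);cv2.imwrite('pics/c1.png',c);print(c.shape)"
```

```text
pad [0.46942577 0.08614137]
t 10.18 pos [0.6181 0.1759 0.2201] q [ 29.8  25.8  18.3  -0.  -82.6 -36.1] F [-0.1  0.3 -1.1] w 0.0001
shift [0.2112 0.2758 0.1201] turn [ 0.0001  0.0003 -0.001 ]
(573, 448, 3)
```

View pics/c1.png

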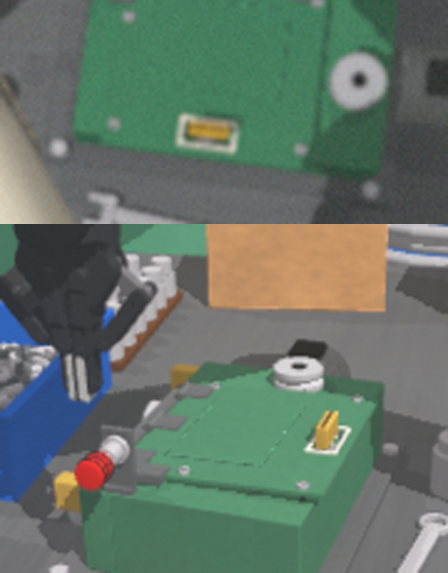

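The cover is down over the wing (top crop, 208,130) and the knob is back in. Now I'll move above the pressing spot with the fingers shut.

Emit:
play_rows --moves '[[[-1,0.02,0.026,0,0,0,0],[-1,0.06,0.078,0,0,0,0],[-1,0.1,0.13,0,0,0,0],[-1,0.14,0.183,0.01,0,0,0],[-1,0.175,0.228,0.03,0,0,0],[-1,0.2,0.261,0.06,0,0,0],[-1,0.211,0.275,0.09,0,0,0],[-1,0.211,0.275,0.12,0,0,0],[-1,0.211,0.275,0.14,0,0,0],[-1,0.211,0.275,0.15,0,0,0],[-1,0.211,0.275,0.15,0,0,0],[-1,0.211,0.275,0.15,0,0,0]]]'

```text
time_s: 11.28
tool_pos: [0.4699, 0.0858, 0.145]
ee_rot: [[-0.11, -0.994, -0.001], [-0.994, 0.11, -0.001], [0.001, 0.001, -1.0]]
ft_force: [0.1, -0.1, 1.6]
gripper_width: -0.0001
grip_force: 0.0
```

```bash
python3 -c "
from h import *
to((.4694,.0861,.118),y=yaw(173.8))"
```

```text
t 11.28 pos [0.4699 0.0858 0.145 ] q [ 29.2   9.9 -15.3   0.  -64.8 -35.5] F [ 0.1 -0.1  1.6] w -0.0001
shift [-0.0006  0.0009  0.054 ] turn [ 0.0004 -0.0004 -0.001 ]
```

Emit:
play_rows --moves '[[[-1,0,0,0.015,0,0,0],[-1,0,0,0.028,0,0,0],[-1,0,0,0.036,0,0,0],[-1,0,0,0.042,0,0,0],[-1,0,0,0.047,0,0,0],[-1,0,0,0.051,0,0,0],[-1,0,0,0.054,0,0,0],[-1,0,0,0.056,0,0,0],[-1,0,0,0.056,0,0,0],[-1,0,0,0.056,0,0,0],[-1,0,0,0.056,0,0,0]]]'

```text
time_s: 12.2
tool_pos: [0.4697, 0.0858, 0.1181]
ee_rot: [[-0.11, -0.994, 0.0], [-0.994, 0.11, -0.0], [0.0, -0.0, -1.0]]
ft_force: [-5.8, 0.8, 7.4]
gripper_width: 0.0002
grip_force: 4.0
```

Emit:
play_rows --moves '[[[-1,0,0,0.002,0,0,0],[-1,0,0,0.004,0,0,0],[-1,0,0,0.004,0,0,0],[-1,0,0,0.004,0,0,0],[-1,0,0,0.004,0,0,0]]]'

```text
time_s: 12.62
tool_pos: [0.4698, 0.0858, 0.1179]
ee_rot: [[-0.11, -0.994, 0.001], [-0.994, 0.11, 0.0], [-0.0, -0.001, -1.0]]
ft_force: [-11.5, 1.1, 21.0]
gripper_width: -0.0003
grip_force: 10.9
```

The force went from 7 to 21 N with only 0.2 mm of travel, so the cover is home. I'll do a quick settle check and hand in.

Emit:
play_rows --moves '[[[-1,0,0,0,0,0,0],[-1,0,0,0,0,0,0],[-1,0,0,0,0,0,0],[-1,0,0,0,0,0,0],[-1,0,0,0,0,0,0],[-1,0,0,0,0,0,0]]]'

```text
time_s: 13.12
tool_pos: [0.4697, 0.0858, 0.1179]
ee_rot: [[-0.109, -0.994, 0.001], [-0.994, 0.109, 0.0], [-0.0, -0.001, -1.0]]
ft_force: [-10.2, 0.9, 21.9]
gripper_width: 0.0001
grip_force: 10.9
```

```bash
python3 -c "
from station import *
o=get_obs();print(o['tool_pos'],o['ft_force'])
print(job_done())"
```

```text
[0.46974557 0.08576767 0.11788804] [-10.2314325    0.90711118  21.8639374 ]
the job is handed in; nothing more can be done
None
```

The job is handed in at about 13 s, with no verdict returned: wing turned in line with the marks (about 0.05 rad off), cover down over it, knob sprung back, and the fingers holding the cover home with about 22 N.

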